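Park the freshly veneered lamp column against the spring stop

TASK

The veneer on this tall lamp column is freshly glued, so touch nothing but its low metal foot: slide it along the counter, upright and never lifted, into the bay between the two wooden rails. Keep pushing gently until the foot bears on the sprung pad of the stop at the bay's far end with about 8 N over and above the sliding friction (more than 16 N on the pad would shift its setting), hold that for about a second, then back away and leave the column standing against the pad, with the other things on the counter undisturbed.

Things in the scene. Friction and masses are not known exactly. Their poses are not given: they have to be found in the camera images.
- column: Tall narrow loose lamp column, 0.5 to 0.78 kg. Round dark metal foot 84 mm across, 30 mm high; on it a slender round veneered stem 18 to 19 mm across with brass cap and thin nipple, up to 283 mm. Origin: centre of the underside; z up along the stem. Takes roughly 2 to 9 N to slide; pushed above the foot it may topple.
- shaft: The freshly veneered stem of the column with its brass cap, everything above the foot; fixed to the foot and not to be touched. Same origin and axes as the column.
- bay: Two parallel wooden rails fixed to the counter, each 120 mm long, 16 mm thick and 18 mm high, inner faces 108 mm apart, no floor between them. Origin: on the counter, midway between the rail ends at the open mouth. x points level into the bay along the rails, z up; rails run from x = 0 to x = 120 mm at y = -54 and +54 mm.
- stop: End block (x 140 to 180 mm) across the bay's far end; origin and axes as the bay. A rod on the bay's centre line, 16 mm up, carries a dark steel pad facing the mouth, 56 mm wide, 5 to 27 mm above the counter. The last user set the rod: the free pad's face is anywhere from x = 64 to 104 mm, not measured for you. The pad is sprung (from 0 N, 1.5 N per mm, rigid after 16 mm).
- weight: Bystander: polished granite block 100 x 70 x 50 mm; origin at the centre of its underside.
- tin: Bystander: round tin of pins, 70 mm in diameter, 28 mm high; origin at the centre of its underside.
- wedge: Bystander: pearwood offcut 90 x 35 mm, stepped, 12 to 22 mm high; origin at the centre of its underside.
- burnisher: Bystander: flat bone burnisher 150 x 22 x 10 mm; origin at the centre of its underside.
Things that resemble listed ones, but are neither listed nor needed, are in the scene too. Of the things shaped like the bay, the wooden one is meant.

How it is judged (in metres and radians):
On the way, in this order (a step that is already met when the one before it is completed fails the run):
1. the column stands upright inside the mouth, between the rails (x of column in the frame of bay above 0.005 m and y of column in the frame of bay between -0.02 and 0.02 m and angle between column's own z axis and vertical below 0.1 rad), for 0.05 s.
2. the foot presses on the sprung pad with 3 to 16 N for half a second (contact force between column and stop between 3 and 16 N and angle between column's own z axis and vertical below 0.1 rad), for 0.5 s.
At the end, for the whole second after the job is handed in: The column stands upright (within 3 degrees) and still on the counter between the rails, its foot left bearing on the sprung pad (over 0.3 N) (contact force between column and stop above 0.3 N and angle between column's own z axis and vertical below 0.05 rad and height (world z) of column below 0.005 m and x of column in the frame of bay between 0.015 and 0.11 m and y of column in the frame of bay between -0.02 and 0.02 m and linear speed of column below 0.02 m/s); the robot touches nothing.
It fails at once if the pad is pushed with more than 16 N (contact force between column and stop above 16 N).
It fails at once if the robot touches the veneered stem (0.5 N) (contact force between any of the fingers, the arm and shaft above 0.5 N).
It fails at once if the column tips by more than 10 degrees (angle between column's own z axis and vertical above 0.175 rad).
It fails at once if the column is lifted off the counter by more than 8 mm (height (world z) of column above 0.008 m).
It fails at once if a bystander is moved by more than 15 mm (distance of any of weight, tin, wedge, burnisher from where it was at the start of the episode above 0.015 m).
It also fails if it takes over 72 s, if anything falls off the work surface, if the arm or the gripper's body presses on something with over 40 N, if the wrist force passes 120 N, or if a joint passes its speed limit or range.

ROBOT

A 6-joint arm with a two-finger parallel gripper is mounted at the origin on the work surface. World frame = base frame: x ahead of the robot, y to its left, z up, the work surface at z = 0. Lengths are in m, angles in degrees, forces in N, time in s.
With the tool pointing down it reaches from about 0.325 to 1 m from the base axis. Payload 5.1 kg.
Tool frame: the origin (TCP) lies on the centre line of the jaws, within the pads' length; the fingertips stand 25 mm ahead of it and the grasp point (between the pads) lies 6 mm ahead of it (finger_overhang is the distance from the TCP to the fingertips, in m); z points along the fingers, y is the line along which they close (so a half turn about z gives the same grasp; the last joint's range is limited). The gripper opens to 85 mm and grips with 20 to 120 N. Pads are 22 mm wide; open, the fingers measure 114 mm over their backs; the gripper's body (76 mm by 85 mm) begins 54 mm behind the grasp point. The pads swing forward as they close: fully open they stand 13 mm farther back than shut.
Start: joints at [62.533, 7.093, 94.555, -0, 78.352, -4.733], TCP at [0.251, 0.599, 0.256] pointing down, gripper open.
Joint ranges: [-149.61, 149.61], [-58.7, 133.49], [1.44, 155.28], [-77.14, 257.14], [18.33, 153.61], [-166.67, 166.67]. Speed limits (degrees/s): [147.25, 147.25, 180, 180, 180, 180].

INTERFACE

Orientations are given as a 3x3 rotation matrix whose columns are the frame's x, y, z axes.
In Python, from cell import * gives the robot as it stands. The module is installed in compiled form; this text tells all that it offers.
- The arm moves only by the shell command python3 -m creep 'ROWS' [FORCE]. ROWS is JSON, a list of rows, each a list of 5 numbers: the shift along the tool's x, y, z in mm, then the turn about the tool's z in degrees, then the closure, from -1 (fully open) to 1 (shut). In form: [[tx, ty, tz, spin, fingers], ...]. A call has exactly 10 rows; each row shifts and turns the commanded pose from where the row before left it, along the tool's axes as they then stand; what a row does not reach is not made up. A row lasts 1/8 s, in which the tool goes at most 62.5 mm and 10.7 degrees, less where a joint would pass 70% of its speed; a pose out of reach is approached as far as the arm can. A call with a gripper value outside its range is refused whole. The fingers move at their own pace and stop on an object; FORCE is the grip in N (left out, the last holds). Time passes only in rows, so rows that do not move let the fingers close, or fill a call up. It gives the time, the measured TCP pose, the force, the opening and the grip force at its end, in the units of the state.
- read_state(): the state, without advancing time (a new reading comes with each control period).
- capture(name): name is "scene" or "top" or "wrist"; returns the picture (480x640x3 uint8, red, green, blue); there is no depth.
- camera_info(name): a dict with "vertical_fov" (degrees; the focal length in pixels is half the picture's height over the tangent of half this angle, whatever the lens; pixels are square), "cx", "cy" (the principal point, pixels), "R" (3x3) and "t" (3): a world point X has camera coordinates R X + t. Camera axes: x right, y down, z forward; pixel columns grow to the right and rows downward; lengths in m; the calibration is good to about 2 mm. A picture is of the moment at which its call begins: read the wrist's pose just before it. camera_info takes no time and is no camera call; for the wrist camera it gives the pose at the moment of the call.
- close_job(): hands the job in; it is judged then, once.
The state is a dict: "time_s": time; "joint_positions": joint angles; "qd": joint speeds; "joint_efforts": joint torques, N m; "tcp_pos": TCP position; "tool_rot": TCP orientation; "ft_force": force on the tool from outside, world axes, zero at the start; "ft_torque": the same for the moment, N m; "gripper_width": finger opening in m; "finger_force": force on a finger pad.
Only numpy, scipy, OpenCV 4.12 (cv2) and the standard library are available. Lean on these libraries where they do the work, as an engineer would, in place of code of your own. Each camera call takes 0.05 s, during which the arm holds its last target. There are 200 camera calls.

## Working session

There is one attempt and no reset: what is moved stays moved. The work goes in short steps, Python scripts to look and compute and a shell command to move; the robot and the scene stay as the last step left them, time stands still between calls to the robot, and variables do not carry over. Pictures are saved under pics/ and viewed, at most 10 in all, crops included, and the job is handed in when it is done.

```bash
mkdir -p pics
cat > h.py <<'E'
from cell import *
import numpy as np, cv2
def ray(name,u,v,z=0.0,ci=None):
    c=ci or camera_info(name); f=240/np.tan(np.radians(c["vertical_fov"])/2)
    R=np.array(c["R"]);t=np.array(c["t"])
    C=-R.T@t; d=R.T@np.array([(u-c["cx"])/f,(v-c["cy"])/f,1.])
    return C+d*(z-C[2])/d[2]
def proj(name,X,ci=None):
    c=ci or camera_info(name); f=240/np.tan(np.radians(c["vertical_fov"])/2)
    p=np.array(c["R"])@np.array(X)+np.array(c["t"]); return c["cx"]+f*p[0]/p[2],c["cy"]+f*p[1]/p[2]
def shot(name,fn):
    im=capture(name); cv2.imwrite("pics/"+fn,im[:,:,::-1]); return im
E
python3 - <<'E'
from h import *
for n in("scene","top"):
    shot(n,n+"0.png"); c=camera_info(n); print(n,c["vertical_fov"],-np.array(c["R"]).T@np.array(c["t"]))
print(read_state())
E
```

```text
scene 46.06521403496737 [ 1.3000881  -0.27240932  1.12354595]
top 56.520928916975166 [ 0.37212923 -0.0622943   1.03574222]
{'time_s': 0.1, 'joint_positions': array([ 6.25324284e+01,  7.12768343e+00,  9.46266824e+01,  1.97270563e-04,
        7.83514357e+01, -4.73323860e+00]), 'qd': array([ 0.05210795, -0.15138337, -0.08964905,  0.02373998,  0.01765073,
       -0.00980352]), 'joint_efforts': array([ 1.32225505e-03, -4.24928069e+01, -3.66654611e+01, -1.25363217e-04,
        3.93324124e-03, -6.16513219e-06]), 'tcp_pos': array([0.25099588, 0.59903428, 0.25519496]), 'tool_rot': array([[-9.22306343e-01,  3.86458638e-01, -8.54722347e-04],
       [ 3.86459552e-01,  9.22304904e-01, -1.63686687e-03],
       [ 1.55733273e-04, -1.84000831e-03, -9.99998295e-01]]), 'ft_force': array([ 0.61327257,  0.24756651, -0.46587248]), 'ft_torque': array([ 0.00755884,  0.01391166, -0.00302629]), 'finger_force': 0.0, 'gripper_width': 0.0854147347285987}
```

View pics/top0.png

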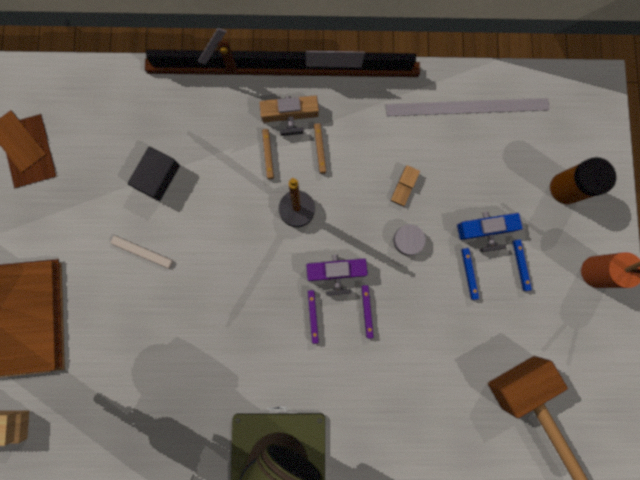

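View pics/scene0.png

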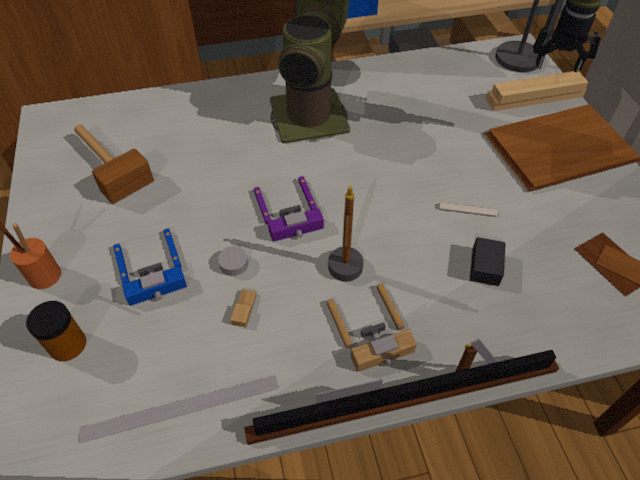

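Top view, with image up being +x: the wooden bay has rails at about (268,153) and (320,148), its block at (289,107), and a dark pad at (291,130). The column foot is at (297,208), just outside the mouth. The scene view agrees. The tin (408,239) and the purple bay (338,300) lie nearby. I'll measure the bay and the foot.

```bash
cat > m.py <<'E'
from h import *
def foot(im):
    # dark grey foot: fit ellipse in top view
    x0,y0,x1,y1=265,90,340,240
    hsv=cv2.cvtColor(im,cv2.COLOR_RGB2HSV)
    return hsv
def bay(im):
    hsv=cv2.cvtColor(im,cv2.COLOR_RGB2HSV)
    m=cv2.inRange(hsv,(8,110,90),(25,255,255)); m[:, :255]=0; m[:,335:]=0; m[:85]=0; m[190:]=0
    n,l,s,c=cv2.connectedComponentsWithStats(m)
    out=[]
    for i in range(1,n):
        if s[i,4]>150 and s[i,1]>115:
            cnt=cv2.findContours((l==i).astype(np.uint8),0,1)[0][0]
            r=cv2.boxPoints(cv2.minAreaRect(cnt)); 
            out.append((s[i],[ray("top",*p,0.018)[:2] for p in r]))
    return out
E
python3 - <<'E'
from m import *
np.set_printoptions(precision=4,suppress=True)
im=capture("top")
for s,p in bay(im):
    print(s); print(np.array(p))
g=im.max(2).astype(np.uint8)
cv2.imwrite("pics/crop.png",cv2.resize(im[85:235,250:350,::-1],None,fx=4,fy=4,interpolation=cv2.INTER_CUBIC))
sat=cv2.cvtColor(im,cv2.COLOR_RGB2HSV)
print(im[208,275:322:3].tolist())
ci=camera_info("wrist"); st=read_state(); C=-np.array(ci["R"]).T@np.array(ci["t"])
print("wristcam in tool",st["tool_rot"].T@(C-st["tcp_pos"]), "\n",st["tool_rot"].T@np.array(ci["R"]).T)
E
```

```text
[314 124  12  48 279]
[[ 0.7658 -0.0735]
 [ 0.7677 -0.0877]
 [ 0.6523 -0.1012]
 [ 0.6505 -0.0872]]
[263 130  10  48 272]
[[0.7499 0.0483]
 [0.7516 0.0346]
 [0.6374 0.0205]
 [0.6357 0.034 ]]
[[131, 126, 120], [99, 97, 96], [62, 58, 62], [62, 60, 59], [61, 57, 62], [57, 54, 54], [44, 30, 26], [36, 19, 3], [46, 26, 19], [40, 38, 39], [51, 45, 49], [61, 58, 59], [65, 60, 61], [65, 62, 66], [94, 92, 88], [92, 92, 87]]
wristcam in tool [ 0.0813 -0.0012 -0.1175] 
 [[ 0.0005 -0.9485 -0.3167]
 [ 1.      0.0003  0.0005]
 [-0.0003 -0.3167  0.9485]]
```

View pics/crop.png

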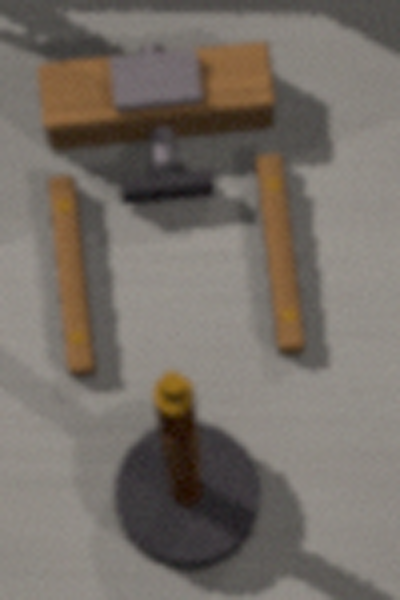

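Run:
```python
from h import *
np.set_printoptions(precision=4,suppress=True)
a=np.radians(6.9); u=np.array([np.cos(a),np.sin(a)]); v=np.array([-u[1],u[0]])
M=np.array([.6415,-.0337])
F=ray("top",296.9,208.4,.03)[:2]
# scene check: foot ellipse via dark mask
s=capture("scene"); g=s.max(2); m=((g<85)).astype(np.uint8); m[:,:325]=0;m[:,368:]=0;m[:245]=0;m[285:]=0
ys,xs=np.nonzero(m); print("scene bbox",xs.min(),xs.max(),ys.min(),ys.max(),ray("scene",(xs.min()+xs.max())/2,264-0,.03))
print("foot",F,"in bay",(F-M)@u,(F-M)@v)
P=ray("top",250+168/4,85+201/4,.005)[:2]; print("pad",P,(P-M)@u,(P-M)@v)
P=ray("top",250+168/4,85+180/4,.027)[:2]; print("pad back top",(P-M)@u,(P-M)@v)
for q in((307,262),(368,258),(311,283),(309,292),(291,249)):
  P=ray("top",*q,.03)[:2];print(q,P,(P-F)@u,(P-F)@v)
```

```text
scene bbox 328 362 245 281 [ 0.5719 -0.0409  0.03  ]
foot [ 0.5607 -0.0359] in bay -0.08050188327242407 0.007565913203333296
pad [ 0.7427 -0.022 ] 0.10187991850753422 -0.0005681228526622506
pad back top 0.10658020606836667 -0.0018789194308239112
(307, 262) [ 0.4382 -0.0596] -0.12445119945197414 -0.008881652011274272
(368, 258) [ 0.4478 -0.1975] -0.13144333807376232 -0.1469504872380805
(311, 283) [ 0.3911 -0.0689] -0.17228272778745052 -0.012389938139381745
(309, 292) [ 0.3711 -0.0645] -0.19165038226142303 -0.005634265760742017
(291, 249) [ 0.4674 -0.0233] -0.09105631357621463 0.023657520082707405
```

```bash
python3 -m creep '[[0,0,0,6.4,0.5],[0,0,0,6.4,0.5],[0,0,0,6.4,0.5],[0,0,0,6.4,0.5],[0,0,0,6.4,0.5],[0,0,0,6.4,0.5],[0,0,0,6.4,0.5],[0,0,0,6.4,0.5],[0,0,0,6.4,0.5],[0,0,0,6.2,0.5]]' 20
python3 -m creep '[[-30,8,0,0,0.5],[-33,10,0,0,0.5],[-33,10,0,0,0.5],[-33,10,0,0,0.5],[-33,10,0,0,0.5],[-33,10,0,0,0.5],[-33,10,0,0,0.5],[-33,10,0,0,0.5],[-33,10,0,0,0.5],[-33,10,0,0,0.5]]'
```

```text
time_s: 1.45
tcp_pos: [0.2511, 0.5993, 0.256]
tool_rot: [[-0.057, 0.998, -0.0], [0.998, 0.057, -0.001], [-0.001, -0.0, -1.0]]
ft_force: [-0.9, 0.6, 0.5]
gripper_width: 0.0215
finger_force: 0.0
time_s: 2.7
tcp_pos: [0.3689, 0.2779, 0.2562]
tool_rot: [[-0.061, 0.998, 0.0], [0.998, 0.061, -0.0], [-0.0, 0.0, -1.0]]
ft_force: [0.4, 0.4, -0.1]
gripper_width: 0.0215
finger_force: 0.0
```

```bash
python3 -m creep '[[-35,9,0,0,0.5],[-35,9,0,0,0.5],[-35,9,0,0,0.5],[-35,9,0,0,0.5],[-35,9,0,0,0.5],[-35,9,0,0,0.5],[-35,9,0,0,0.5],[-35,9,0,0,0.5],[-30,9,0,0,0.5],[-15,9,0,0,0.5]]'
python3 -m creep '[[0,0,25,0,0.5],[0,0,25,0,0.5],[0,0,25,0,0.5],[0,0,25,0,0.5],[0,0,25,0,0.5],[0,0,15,0,0.5],[0,0,10,0,0.5],[0,0,0,0,0.5],[0,0,0,0,0.5],[0,0,0,0,0.5]]'
python3 - <<'E'
from h import *
a=shot("top","top1.png"); b=shot("scene","scene1.png")
cv2.imwrite("pics/c1.png",np.hstack([cv2.resize(a[140:300,230:390,::-1],(400,400)),cv2.resize(b[160:320,260:420,::-1],(400,400))]))
E
```

```text
time_s: 3.95
tcp_pos: [0.4785, -0.0412, 0.2562]
tool_rot: [[-0.059, 0.998, -0.0], [0.998, 0.059, 0.0], [0.0, -0.0, -1.0]]
ft_force: [-0.1, 0.1, -0.2]
gripper_width: 0.0214
finger_force: 0.0
time_s: 5.2
tcp_pos: [0.4789, -0.0401, 0.1073]
tool_rot: [[-0.06, 0.998, 0.002], [0.998, 0.06, -0.0], [-0.0, 0.002, -1.0]]
ft_force: [-0.4, 0.1, -0.0]
gripper_width: 0.0211
finger_force: 0.0
```

View pics/c1.png

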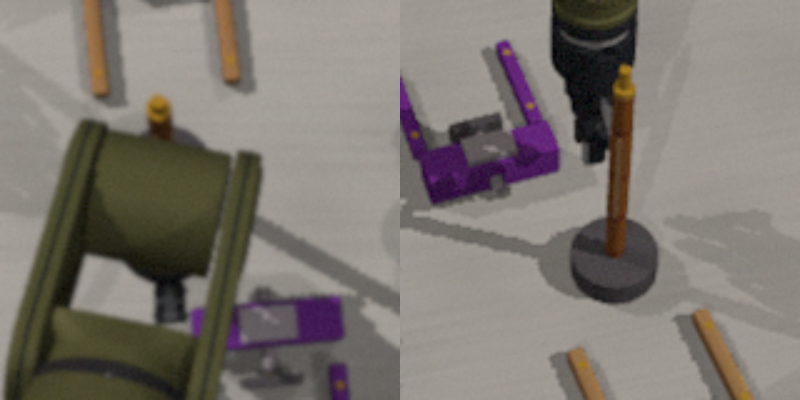

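Run:
```python
from h import *
for q in ((293,192),(266,189),(330,201)):
  print(q,[(z,ray("top",*q,z)[:2].round(3).tolist()) for z in(.2,.3,.4,.45)])
print("tip",ray("top",230+157/2.5,140+97/2.5,.283))
```

```text
(293, 192) [(0.2, [0.561, -0.033]), (0.3, [0.538, -0.036]), (0.4, [0.515, -0.04]), (0.45, [0.504, -0.042])]
(266, 189) [(0.2, [0.566, 0.019]), (0.3, [0.543, 0.009]), (0.4, [0.52, -0.001]), (0.45, [0.508, -0.005])]
(330, 201) [(0.2, [0.544, -0.103]), (0.3, [0.523, -0.098]), (0.4, [0.503, -0.093]), (0.45, [0.492, -0.091])]
tip [ 0.56500518 -0.03501405  0.283     ]
```

View pics/scene1.png

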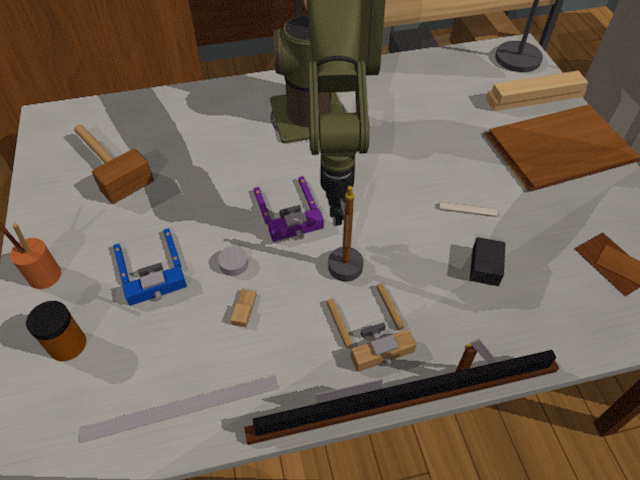

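```bash
python3 -m creep '[[0,-3,0,0,0],[0,0,0,0,0],[0,0,10,0,0],[0,0,10,0,0],[0,0,10,0,0],[0,0,10,0,0],[0,0,10,0,0],[0,0,0,0,0],[0,0,0,0,0],[0,0,0,0,0]]'
python3 - <<'E'
from h import *
a=shot("scene","s2.png"); cv2.imwrite("pics/c2.png",cv2.resize(a[130:300,250:420,::-1],(600,600),interpolation=cv2.INTER_CUBIC))
E
```

```text
time_s: 6.55
tcp_pos: [0.4757, -0.0402, 0.0569]
tool_rot: [[-0.06, 0.998, 0.001], [0.998, 0.06, -0.0], [-0.0, 0.001, -1.0]]
ft_force: [0.3, -0.2, 1.1]
gripper_width: 0.043
finger_force: 0.0
```

View pics/c2.png

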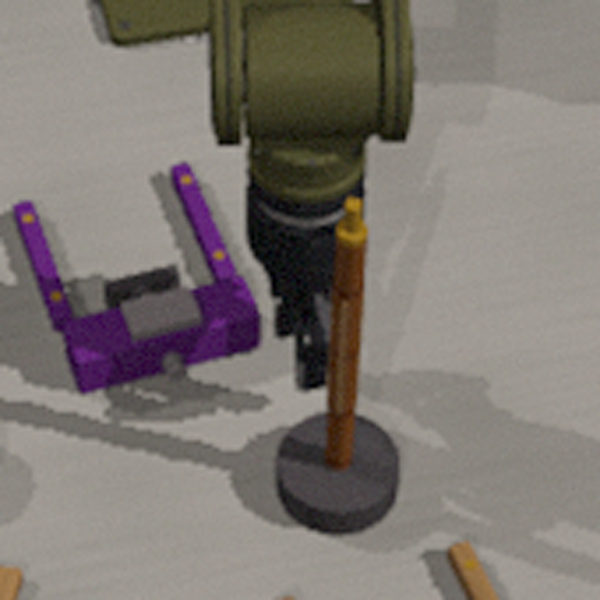

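Front finger is level with the foot's centre line and clear of it; I lower the last 25 mm and approach.

```bash
python3 -m creep '[[0,0,8,0,0],[0,0,8,0,0],[0,0,6,0,0],[0,0,3,0,0],[0,0,0,0,0],[0,0,0,0,0],[0,0,0,0,0],[0,0,0,0,0],[0,0,0,0,0],[0,0,0,0,0]]'
python3 -m creep '[[0,1,0,0,0],[0,1,0,0,0],[0,1,0,0,0],[0,1,0,0,0],[0,1,0,0,0],[0,1,0,0,0],[0,1,0,0,0],[0,1,0,0,0],[0,1,0,0,0],[0,1,0,0,0]]'
python3 -m creep '[[0,1,0,0,0],[0,1,0,0,0],[0,1,0,0,0],[0,1,0,0,0],[0,1,0,0,0],[0,1,0,0,0],[0,1,0,0,0],[0,1,0,0,0],[0,1,0,0,0],[0,1,0,0,0]]'
python3 - <<'E'
from h import *
a=shot("scene","s3.png");b=shot("top","t3.png"); cv2.imwrite("pics/c3.png",np.hstack([cv2.resize(b[140:300,230:390,::-1],(400,400)),cv2.resize(a[180:340,270:430,::-1],(400,400))]))
E
```

```text
time_s: 7.85
tcp_pos: [0.4753, -0.0402, 0.0314]
tool_rot: [[-0.06, 0.998, 0.0], [0.998, 0.06, -0.0], [-0.0, 0.0, -1.0]]
ft_force: [-0.4, -0.4, 0.6]
gripper_width: 0.0425
finger_force: 0.0
time_s: 9.1
tcp_pos: [0.4853, -0.0395, 0.0313]
tool_rot: [[-0.061, 0.998, -0.0], [0.998, 0.061, -0.0], [0.0, -0.0, -1.0]]
ft_force: [-1.6, 0.3, 0.6]
gripper_width: 0.0426
finger_force: 1.0
time_s: 10.35
tcp_pos: [0.4953, -0.0389, 0.0312]
tool_rot: [[-0.06, 0.998, -0.0], [0.998, 0.06, 0.0], [0.0, -0.0, -1.0]]
ft_force: [-2.3, 0.0, -1.4]
gripper_width: 0.0424
finger_force: 1.1
```

View pics/c3.png

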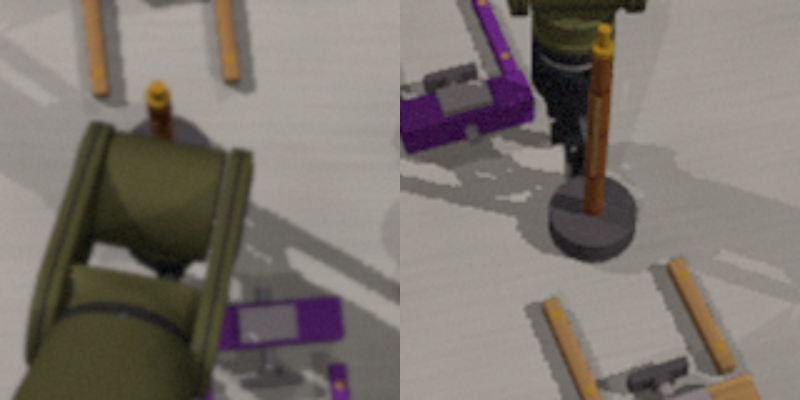

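```bash
cat > tip.py <<'E'
from h import *
def tip():
    im=capture("top"); hsv=cv2.cvtColor(im,cv2.COLOR_RGB2HSV)
    m=cv2.inRange(hsv,(18,150,110),(32,255,255)); m[:,270:]&=255; m[:,:275]=0; m[:,312:]=0; m[:110]=0; m[215:]=0
    n,l,s,c=cv2.connectedComponentsWithStats(m); i=1+np.argmax(s[1:,4]); 
    a=np.radians(6.9); u=np.array([np.cos(a),np.sin(a)]); v=np.array([-u[1],u[0]])
    X=ray("top",*c[i],.275)[:2]; d=X-np.array([.6415,-.0337])
    print("tip px",c[i].round(1),s[i,4],"world",X.round(4),"bay mm",(d@u*1e3).round(1),(d@v*1e3).round(1)); return im
if __name__=="__main__": tip()
E
python3 tip.py
python3 -m creep '[[0,2,0,0,0],[0,3,0,0,0],[0,3,0,0,0],[0,3,0,0,0],[0,3,0,0,0],[0,3,0,0,0],[0,3,0,0,0],[0,3,0,0,0],[0,3,0,0,0],[0,3,0,0,0]]'
python3 -m creep '[[0,3,0,0,0],[0,3,0,0,0],[0,3,0,0,0],[0,3,0,0,0],[0,3,0,0,0],[0,3,0,0,0],[0,3,0,0,0],[0,3,0,0,0],[0,3,0,0,0],[0,2,0,0,0]]'
python3 tip.py
```

```text
tip px [292.  177.5] 47 world [ 0.5693 -0.0333] bay mm -71.6 9.1
time_s: 11.75
tcp_pos: [0.5244, -0.0372, 0.0313]
tool_rot: [[-0.06, 0.998, 0.0], [0.998, 0.06, 0.0], [0.0, 0.0, -1.0]]
ft_force: [-2.9, 0.1, -0.7]
gripper_width: 0.0427
finger_force: 1.3
time_s: 13.0
tcp_pos: [0.5534, -0.0355, 0.0313]
tool_rot: [[-0.06, 0.998, 0.0], [0.998, 0.06, -0.0], [-0.0, 0.0, -1.0]]
ft_force: [-2.9, -0.5, -0.3]
gripper_width: 0.0427
finger_force: 1.4
tip px [290.3 145. ] 49 world [ 0.6278 -0.0297] bay mm -13.1 5.6
```

```bash
python3 -m creep '[[0,3,0,0,0],[0,3,0,0,0],[0,3,0,0,0],[0,3,0,0,0],[0,3,0,0,0],[0,3,0,0,0],[0,3,0,0,0],[0,3,0,0,0],[0,3,0,0,0],[0,3,0,0,0]]'
python3 -m creep '[[0,2,0,0,0],[0,2,0,0,0],[0,2,0,0,0],[0,2,0,0,0],[0,2,0,0,0],[0,2,0,0,0],[0,2,0,0,0],[0,2,0,0,0],[0,2,0,0,0],[0,2,0,0,0]]'
python3 - <<'E'
from tip import *
b=tip(); a=capture("scene"); cv2.imwrite("pics/c4.png",np.hstack([cv2.resize(b[80:220,230:370,::-1],(400,400)),cv2.resize(a[240:380,300:440,::-1],(400,400))]))
E
```

```text
time_s: 14.3
tcp_pos: [0.5833, -0.0336, 0.0314]
tool_rot: [[-0.06, 0.998, 0.0], [0.998, 0.06, -0.0], [-0.0, 0.0, -1.0]]
ft_force: [-3.9, -0.2, 0.5]
gripper_width: 0.0431
finger_force: 1.6
time_s: 15.55
tcp_pos: [0.6032, -0.0324, 0.0313]
tool_rot: [[-0.06, 0.998, -0.0], [0.998, 0.06, -0.0], [-0.0, -0.0, -1.0]]
ft_force: [-4.3, -0.2, 0.6]
gripper_width: 0.0425
finger_force: 1.7
tip px [289.  117.4] 74 world [ 0.6783 -0.027 ] bay mm 37.3 2.2
```

View pics/c4.png

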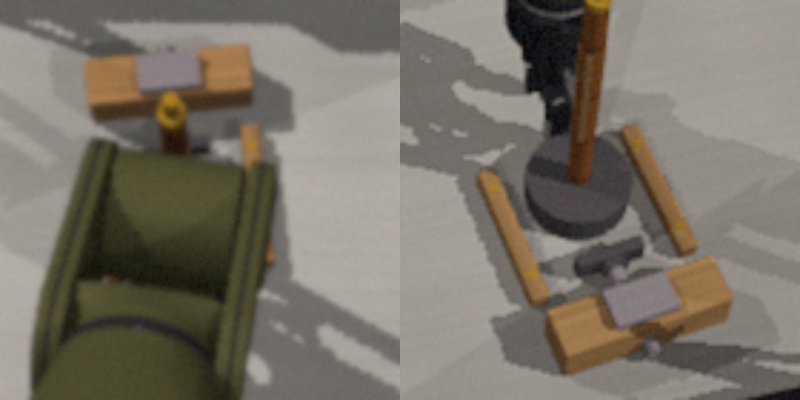

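The foot is inside the bay and centred, with the pad about 15–20 mm ahead. I'll creep on slowly.

```bash
python3 -m creep '[[0,1,0,0,0],[0,1,0,0,0],[0,1,0,0,0],[0,1,0,0,0],[0,1,0,0,0],[0,1,0,0,0],[0,1,0,0,0],[0,1,0,0,0],[0,1,0,0,0],[0,1,0,0,0]]'
python3 -m creep '[[0,0.5,0,0,0],[0,0.5,0,0,0],[0,0.5,0,0,0],[0,0.5,0,0,0],[0,0.5,0,0,0],[0,0.5,0,0,0],[0,0.5,0,0,0],[0,0.5,0,0,0],[0,0.5,0,0,0],[0,0.5,0,0,0]]'
```

```text
time_s: 16.9
tcp_pos: [0.6131, -0.0318, 0.0313]
tool_rot: [[-0.06, 0.998, 0.0], [0.998, 0.06, 0.0], [0.0, 0.0, -1.0]]
ft_force: [-3.2, -0.0, 1.3]
gripper_width: 0.0429
finger_force: 1.8
time_s: 18.15
tcp_pos: [0.6181, -0.0315, 0.0314]
tool_rot: [[-0.06, 0.998, 0.0], [0.998, 0.06, -0.0], [-0.0, 0.0, -1.0]]
ft_force: [-3.2, 0.1, 1.4]
gripper_width: 0.0427
finger_force: 1.8
```

```bash
python3 -m creep '[[0,0.4,0,0,0],[0,0.4,0,0,0],[0,0.4,0,0,0],[0,0.4,0,0,0],[0,0.4,0,0,0],[0,0.4,0,0,0],[0,0.4,0,0,0],[0,0.4,0,0,0],[0,0.4,0,0,0],[0,0.4,0,0,0]]'
```

```text
time_s: 19.4
tcp_pos: [0.622, -0.0313, 0.0313]
tool_rot: [[-0.06, 0.998, -0.0], [0.998, 0.06, 0.0], [0.0, -0.0, -1.0]]
ft_force: [-3.8, 0.2, 1.5]
gripper_width: 0.043
finger_force: 1.9
```

```bash
python3 tip.py
```

```text
tip px [287.6 111.7] 20 world [ 0.6888 -0.0244] bay mm 48.1 3.6
```

```bash
python3 -m creep '[[0,0.3,0,0,0],[0,0.3,0,0,0],[0,0.3,0,0,0],[0,0.3,0,0,0],[0,0.3,0,0,0],[0,0.3,0,0,0],[0,0.3,0,0,0],[0,0.3,0,0,0],[0,0.3,0,0,0],[0,0.3,0,0,0]]'
```

```text
time_s: 20.7
tcp_pos: [0.6247, -0.0311, 0.0313]
tool_rot: [[-0.061, 0.998, -0.001], [0.998, 0.061, -0.0], [0.0, -0.001, -1.0]]
ft_force: [-6.1, -0.9, 3.4]
gripper_width: 0.0428
finger_force: 3.0
```

```bash
python3 -m creep '[[0,0.3,0,0,0],[0,0.3,0,0,0],[0,0.3,0,0,0],[0,0.3,0,0,0],[0,0.3,0,0,0],[0,0.3,0,0,0],[0,0.2,0,0,0],[0,0,0,0,0],[0,0,0,0,0],[0,0,0,0,0]]'; python3 -c "
from cell import *
s=read_state();print(s['tcp_pos'],s['ft_force'],s['finger_force'])"
```

```text
time_s: 21.95
tcp_pos: [0.626, -0.031, 0.0314]
tool_rot: [[-0.061, 0.998, -0.003], [0.998, 0.061, -0.0], [0.0, -0.003, -1.0]]
ft_force: [-9.1, -0.8, 6.2]
gripper_width: 0.0425
finger_force: 4.4
[ 0.62602465 -0.03102987  0.03136515] [-9.05976772 -0.79962437  6.16236161] 4.4373853504657745
```

```bash
python3 -m creep '[[0,0.3,0,0,0],[0,0.3,0,0,0],[0,0.3,0,0,0],[0,0.3,0,0,0],[0,0.3,0,0,0],[0,0.3,0,0,0],[0,0.2,0,0,0],[0,0,0,0,0],[0,0,0,0,0],[0,0,0,0,0]]'; python3 tip.py
```

```text
time_s: 23.2
tcp_pos: [0.6273, -0.0309, 0.0314]
tool_rot: [[-0.061, 0.998, -0.005], [0.998, 0.061, -0.0], [0.0, -0.005, -1.0]]
ft_force: [-11.9, -1.6, 8.5]
gripper_width: 0.043
finger_force: 6.0
tip px [288.7 110.3] 9 world [ 0.6914 -0.0262] bay mm 50.4 1.4
```

```bash
python3 -m creep '[[0,0.3,0,0,0],[0,0.3,0,0,0],[0,0.3,0,0,0],[0,0.3,0,0,0],[0,0,0,0,0],[0,0,0,0,0],[0,0,0,0,0],[0,0,0,0,0],[0,0,0,0,0],[0,0,0,0,0]]';python3 -m creep '[[0,0,0,0,0],[0,0,0,0,0],[0,0,0,0,0],[0,0,0,0,0],[0,0,0,0,0],[0,0,0,0,0],[0,0,0,0,0],[0,0,0,0,0],[0,0,0,0,0],[0,0,0,0,0]]'
python3 - <<'E'
from h import *
a=capture("scene"); cv2.imwrite("pics/c5.png",cv2.resize(a[200:380,290:470,::-1],(600,600),interpolation=cv2.INTER_CUBIC))
E
```

```text
time_s: 24.5
tcp_pos: [0.6281, -0.0309, 0.0314]
tool_rot: [[-0.061, 0.998, -0.006], [0.998, 0.061, -0.0], [0.0, -0.006, -1.0]]
ft_force: [-13.9, -0.8, 9.1]
gripper_width: 0.0429
finger_force: 6.9
time_s: 25.75
tcp_pos: [0.6281, -0.0309, 0.0314]
tool_rot: [[-0.061, 0.998, -0.006], [0.998, 0.061, -0.0], [0.0, -0.006, -1.0]]
ft_force: [-14.2, -1.2, 9.6]
gripper_width: 0.0425
finger_force: 6.9
```

View pics/c5.png

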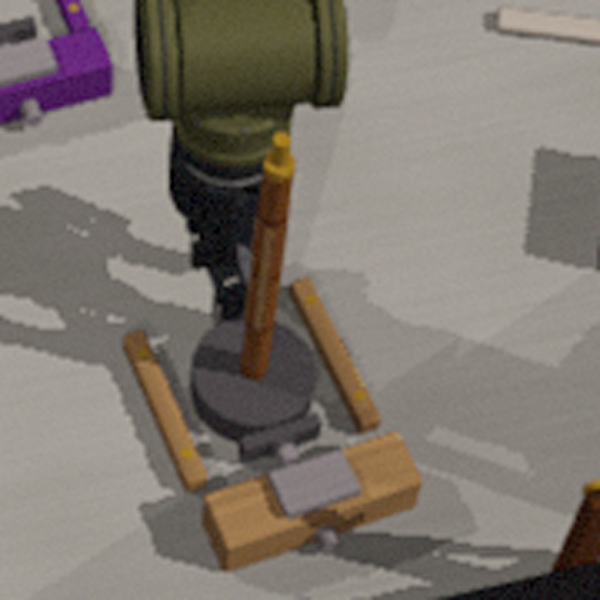

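The foot bears on the pad, upright, and has held for over a second. Now I'll retreat slowly.

```bash
python3 -m creep '[[0,-0.3,0,0,0],[0,-0.3,0,0,0],[0,-0.3,0,0,0],[0,-0.3,0,0,0],[0,-0.3,0,0,0],[0,-0.3,0,0,0],[0,-0.3,0,0,0],[0,-0.3,0,0,0],[0,-0.3,0,0,0],[0,-0.3,0,0,0]]';python3 -m creep '[[0,-0.3,0,0,0],[0,-0.3,0,0,0],[0,-0.3,0,0,0],[0,-0.3,0,0,0],[0,-0.3,0,0,0],[0,-0.3,0,0,0],[0,-0.3,0,0,0],[0,-0.3,0,0,0],[0,-0.3,0,0,0],[0,-0.3,0,0,0]]'; python3 -m creep '[[0,-0.3,0,0,0],[0,-0.3,0,0,0],[0,-0.3,0,0,0],[0,-0.3,0,0,0],[0,-0.3,0,0,0],[0,-0.3,0,0,0],[0,-0.3,0,0,0],[0,-0.3,0,0,0],[0,-0.3,0,0,0],[0,-0.3,0,0,0]]'
```

```text
time_s: 27.05
tcp_pos: [0.6275, -0.031, 0.0313]
tool_rot: [[-0.06, 0.998, 0.001], [0.998, 0.06, -0.0], [-0.0, 0.001, -1.0]]
ft_force: [-2.5, -0.2, 0.6]
gripper_width: 0.0428
finger_force: 1.1
time_s: 28.3
tcp_pos: [0.6242, -0.0311, 0.0313]
tool_rot: [[-0.06, 0.998, 0.0], [0.998, 0.06, -0.0], [-0.0, 0.0, -1.0]]
ft_force: [-0.6, 0.2, -0.4]
gripper_width: 0.0428
finger_force: 0.0
time_s: 29.55
tcp_pos: [0.6212, -0.0313, 0.0313]
tool_rot: [[-0.06, 0.998, 0.0], [0.998, 0.06, -0.0], [-0.0, 0.0, -1.0]]
ft_force: [-0.4, -0.1, -0.9]
gripper_width: 0.0427
finger_force: 0.0
```

```bash
python3 -m creep '[[0,-5,0,0,0],[0,-5,0,0,0],[0,-6,0,0,0],[0,-6,0,0,0],[0,-6,0,0,0],[0,-6,0,0,0],[0,-6,0,0,0],[0,-5,0,0,0],[0,0,0,0,0],[0,0,0,0,0]]'
python3 - <<'E'
from tip import *
b=tip(); a=capture("scene"); cv2.imwrite("pics/c6.png",np.hstack([cv2.resize(b[80:220,230:370,::-1],(400,400)),cv2.resize(a[200:380,290:470,::-1],(400,400))]))
E
```

```text
time_s: 30.8
tcp_pos: [0.5765, -0.034, 0.0315]
tool_rot: [[-0.06, 0.998, 0.0], [0.998, 0.06, -0.0], [-0.0, 0.0, -1.0]]
ft_force: [0.2, 0.7, 0.5]
gripper_width: 0.0432
finger_force: 0.0
tip px [288.5 110.5] 12 world [ 0.6911 -0.0259] bay mm 50.2 1.8
```

View pics/c6.png

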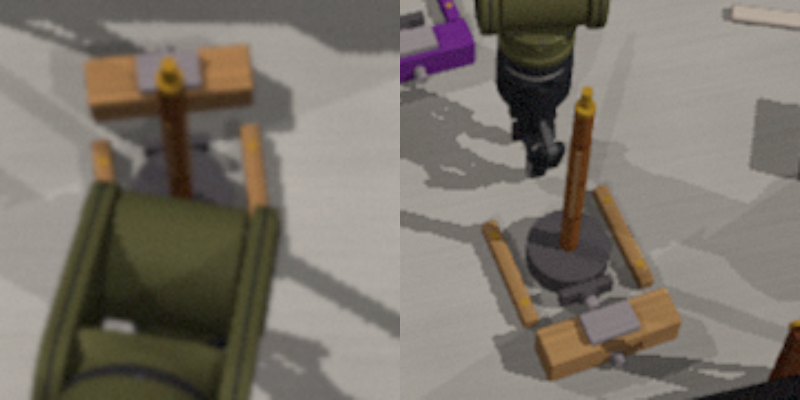

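The column stands upright and centred in the bay, its foot against the pad, and the gripper is well clear of it.

```bash
python3 -c "
from cell import *
print(close_job())"
```

```text
the job is handed in; nothing more can be done
None
```

I slid the column into the wooden bay by its foot and held it on the sprung pad for over a second at roughly 7–8 N beyond friction (estimated from wrist force and travel), then backed away and handed the job in: the last pictures show it upright against the pad and the gripper clear, but no verdict came back.

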